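# Glue up a two-part turning blank in the cam clamp

## Task

Glue up the two-part turning blank in the cam-clamp jig: lift the red-handled glue brush out of its wooden stand, dip its bristles deep into the yellow glue pot, dab them on a glue face inside the open joint between the two halves, and leave the brush standing in the blue rinse cup. Then take the lever by its black knob, swing it round to the cam's highest lift so that the joint is pressed shut, and keep hold of the knob there: the lever springs back if let go, so finish while still holding it. Keep the pot and the cup upright and leave the other things on the bench where they are.

Things in the scene. Friction and masses are not known exactly. Their poses are not given: they have to be found in the camera images.
- jig: cam-clamp glue-up jig, fixed: plywood board 200 (x) by 250 (y) by 18 mm; origin under its centre. +y points to the fence (clamping direction), x runs along the blank halves. From +y to -y: fence (63 mm over the bench), dark half, open joint, light half, loose caul bar (58 mm over the bench) between guide strips, cam disc with lever; cam pivot at x = 0, y = -51.5 mm
- cam (a joint): lever angle about the upright pivot, rad, anticlockwise from above. 0 = rest stop, lever 120 degrees clockwise from jig +x, joint open; 2.094 = highest lift (24 mm more than at rest), lever along jig +x, over the red stripe on the board, parallel to the joint. Turns on to 2.6, lift falling again. A spring drives it back to 0 (0.34 N m at rest, 0.7 N m at highest lift); it does not lock by itself
- knob_grip (a point): point on the axis of the lever's upright black round knob, 24 mm thick, at a good height to grip: 81 mm over the bench, 19 mm below the knob's top; full width from 13 mm below to 13 mm above this point. The steel lever bar (top 48 mm over the bench) lies under it. The knob is 120 mm from the pivot and goes round with the lever
- cam_pivot (a point): point on the cam's upright pivot axis, at the top of the pivot bolt, 54 mm over the bench
- half_a: dark walnut half of the blank, loose on the jig's board against the fence: 130 (x) by 28 (y) by 56 mm high; origin under its centre, 18 mm over the bench; its glue face looks to -y
- half_b: light maple half, same size, loose on the board between the dark half and the caul; its glue face looks to +y; the joint between the faces starts about 19 to 21 mm open, and the caul pushes this half shut (about 10 N at the highest lift; the fence is rubber-faced)
- half_a_face (a point): centre of the dark half's glue face (28 mm above its underside); axes as the half's: x along the joint, y out of the back of the half, z up
- half_b_face (a point): centre of the light half's glue face (28 mm above its underside); axes as the half's: y out of the face towards the dark half
- brush_grip (a point): point on the axis of the glue brush's round red handle, 135 mm above the bristles' tip, 40 mm below the top of the handle; handle 14 mm thick here (from 33 mm below to 22 mm above). Brush 175 mm long, 35 g; its z axis runs from the tip to the handle. It starts upright (leaning a little) in the stand
- brush_tip (a point): end of the bristles, on the brush's axis. Bristles 25 mm long and 11 mm thick, rounded off over the last 9 mm, stiff; then a copper ferrule 12 mm thick up to 52 mm from the tip
- brush: the glue brush; origin at the end of the bristles, z towards the handle
- stand: brush stand, fixed: maple offcut 70 by 70 by 60 mm high; origin under its centre. In the middle of its top a round hole of 14.5 mm, 45 mm deep, holds the brush, tip down
- glue_pot: yellow open glue pot, loose, 0.35 kg: rim 70 mm in diameter, 50 mm high, wall 3 mm, tapering a little to the foot; origin under its centre. The glue lies in its lower half
- rinse_cup: blue open cup for the used brush, loose, 0.4 kg: rim 66 mm in diameter, 92 mm high, wall 3 mm, tapering a little to the foot; origin under its centre. A brush let go in it leans on the rim
There are look-alikes about, which are no part of the job. Several things look just like the glue_pot: the one meant starts farthest to the robot's left. What is shaped like the half_a but purple or turquoise is not meant.

How it is judged:
On the way, in this order (a step that is already met when the one before it is completed fails the run):
1. the brush's bristles are dipped into the lower half of the glue pot (horizontal distance between brush_tip and glue_pot below 0.032 m and z of brush_tip in the frame of glue_pot below 0.028 m), for 0.1 s.
2. the bristles touch a glue face, inside the joint and at least 5 mm below the halves' tops ((contact force between brush and half_a above 0.15 N or contact force between brush and half_b above 0.15 N) and z of brush_tip in the frame of half_a below 0.051 m and y of brush_tip in the frame of half_a_face below 0.001 m and y of brush_tip in the frame of half_b_face above -0.001 m and x of brush_tip in the frame of half_a between -0.065 and 0.065 m), for 0.1 s.
3. the brush stands in the rinse cup, let go (horizontal distance between brush_tip and rinse_cup below 0.032 m and z of brush_tip in the frame of rinse_cup below 0.045 m and contact force between the fingers and brush below 0.05 N), for 0.3 s.
4. the lever is held by its knob at the highest lift and the joint is pressed shut (value of joint cam between 1.894 and 2.294 rad and contact force between the fingers and cam above 1 N and contact force between half_a and half_b above 5 N and y of half_b_face in the frame of half_a_face above -0.002 m and angle between the y axis of half_a and the y axis of half_b, either way round below 0.05 rad and z of half_b_face in the frame of half_a_face between -0.003 and 0.003 m and x of half_b_face in the frame of half_a_face between -0.012 and 0.012 m), for 0.3 s.
At the end, for the whole second after the job is handed in: The fingers hold the knob (over 1 N), the lever at rest within 0.2 rad of the highest lift; the halves lie flat, face to face, ends within 12 mm, joint shut to 2 mm and pressed over 5 N; the brush stands released in the rinse cup, its tip in the lower half; cup and pot upright to 0.15 rad (all of step 3 and all of step 4 and velocity of joint cam between -0.1 and 0.1 rad/s and angle between each of rinse_cup, glue_pot's own z axis and vertical below 0.15 rad); the arm keeps its last pose, push and grip.
It fails at once if another thing on the bench is displaced by more than 30 mm (distance of any of glue_bottle, wax_tin, pencil, sanding_block, scroll_chuck, bowl, gouge from where it was at the start of the episode above 0.03 m).
It fails at once if the glue pot or the rinse cup is tipped over (angle between any of rinse_cup, glue_pot's own z axis and vertical above 0.6 rad).
It also fails if it takes over 67 s, if anything falls off the work surface, if the arm or the gripper's body presses on something with over 40 N, if the wrist force passes 120 N, or if a joint passes its speed limit or range.

## Robot

A 6-joint arm with a two-finger parallel gripper is mounted at the origin on the work surface. World frame = base frame: x ahead of the robot, y to its left, z up, the work surface at z = 0. Lengths are in m, angles in rad, forces in N, time in s.
With the tool pointing down it reaches from about 0.375 to 0.975 m from the base axis. Payload 3.8 kg.
Tool frame: the origin (TCP) lies on the mounting face of the last link; the fingertips stand 173 mm ahead of it and the grasp point (between the pads) lies 155 mm ahead of it; z points along the fingers, y is the line along which they close (so a half turn about z gives the same grasp; the last joint's range is limited). The gripper opens to 85 mm and grips with 20 to 120 N. Pads are 22 mm wide; open, the fingers measure 114 mm over their backs; the gripper's body (76 mm by 85 mm) begins 54 mm behind the grasp point. The pads swing forward as they close: fully open they stand 13 mm farther back than shut.
Start: joints at [-1.315, 0.264, 1.604, -0, 1.274, -0.037], TCP at [0.195, -0.646, 0.405] pointing down, gripper open.
Joint ranges: [-2.63, 2.63], [-0.94, 2.18], [0.31, 2.57], [-1.31, 4.45], [0, 2.66], [-2.55, 2.55]. Speed limits (rad/s): [2.57, 2.57, 3.14, 3.14, 3.14, 3.14].

## Interface

Orientations are given as a rotation vector (axis times angle).
In Python, from workcell import bot gives the robot as it stands.
- The arm moves only by the tool drive_tool, never from a script. Its argument "increments" is a list of rows, each an object with "delta_pos": the shift along the tool's x, y, z in mm, a list of three; "turn": the turn about the tool's z in rad; "jaw": the opening, from -1 (shut) to 1 (fully open). A call has 1 to 8 rows; each row shifts and turns the commanded pose from where the row before left it, along the tool's axes as they then stand; what a row does not reach is not made up. A row lasts 1/12 s, in which the tool goes at most 41.7 mm and 7.16 degrees, less where a joint would pass 70% of its speed; a pose out of reach is approached as far as the arm can. A call is refused whole if a number of a shift passes 41.7 or a number of a turn 0.125, either way. A call with a gripper value outside its range is refused whole. The fingers move at their own pace and stop on an object; "grip_force" is the grip in N (left out, the last holds). Time passes only in rows, so rows that do not move let the fingers close. It gives the time, the measured TCP pose, the force, the opening and the grip force at its end, in the units of the state.
- bot.read_state(): the state, without advancing time (a new reading comes with each control period).
- bot.read_camera(name): name is "side" or "top"; returns a dict with "pixels" (480x640x3 uint8, red, green, blue), "fovy" (degrees; the focal length in pixels is half the picture's height over the tangent of half this angle, whatever the lens; pixels are square), "cx", "cy" (the principal point, pixels), "camera_from_world" (4x4, takes a point from world to camera coordinates). Camera axes: x right, y down, z forward; pixel columns grow to the right and rows downward; lengths in m; the calibration is good to about 2 mm. A picture is of the moment at which its call begins. There is no depth.
- bot.finish_job(): hands the job in; it is judged then, once.
The state is a dict: "time": time; "q": joint angles; "joint_vel": joint speeds; "joint_torque": joint torques, N m; "tool_pos": TCP position; "tcp_rot": TCP orientation; "wrist_force": force on the tool from outside, world axes, zero at the start; "torque": the same for the moment, N m; "width": opening from 0.0 (shut) to 1.0 (fully open); "grip_force": force on a finger pad.
Only numpy, scipy, OpenCV 4.12 (cv2) and the standard library are available. Lean on these libraries where they do the work, as an engineer would, in place of code of your own. Each camera call takes 0.05 s, during which the arm holds its last target. There are 200 camera calls.

## Working session

There is one attempt and no reset: what is moved stays moved. The work goes in short steps, Python scripts to look and compute and a tool call to move; the robot and the scene stay as the last step left them, time stands still between calls to the robot, and variables do not carry over. Pictures are saved under pics/ and viewed, at most 10 in all, crops included, and the job is handed in when it is done.

Besides the shell and the picture viewer there is one more tool, called as a command line: name --argument value ..., lists and objects as JSON in quotes. drive_tool: Moves the arm, as the interface text tells. Its arguments: {"type":"object","properties":{"increments":{"type":"array"},"grip_force":{"type":"number"}},"required":["increments"]}

```bash
mkdir -p pics; cat > h.py <<'E'
import numpy as np, cv2
from workcell import bot
def cam(n):
    c=bot.read_camera(n); c['f']=240/np.tan(np.radians(c['fovy'])/2); return c
def save(c,name,crop=None,s=1):
    im=c['pixels'][...,::-1]
    if crop: x0,y0,x1,y1=crop; im=im[y0:y1,x0:x1]
    cv2.imwrite('pics/'+name,cv2.resize(im,None,fx=s,fy=s,interpolation=cv2.INTER_CUBIC))
def ray(c,u,v):
    T=np.linalg.inv(c['camera_from_world']); d=T[:3,:3]@np.array([(u-c['cx'])/c['f'],(v-c['cy'])/c['f'],1]); return T[:3,3],d
def onz(c,u,v,z):
    o,d=ray(c,u,v); return o+d*(z-o[2])/d[2]
def proj(c,p):
    q=c['camera_from_world']@np.append(p,1); return c['f']*q[0]/q[2]+c['cx'],c['f']*q[1]/q[2]+c['cy']
E
python3 - <<'E'
from h import *
for n in('top','side'):
    c=cam(n); save(c,n+'0.png'); np.save(n+'0.npy',c,allow_pickle=True)
    print(n,c['f'],c['cx'],c['cy'],np.linalg.inv(c['camera_from_world']).round(3).tolist())
s=bot.read_state();print(s['tcp_rot'],s['tool_pos'],s['width'],s['time'])
E
```

```text
top 531.9326460760363 312.51355036767137 235.9722125346271 [[-0.012, -0.991, 0.133, 0.398], [-1.0, 0.014, 0.017, 0.069], [-0.019, -0.133, -0.991, 1.027], [0.0, 0.0, 0.0, 1.0]]
side 501.9790484564914 323.22685360684466 240.09282695827707 [[0.996, -0.052, 0.066, 0.472], [-0.084, -0.732, 0.676, -0.484], [0.013, -0.679, -0.734, 0.714], [0.0, 0.0, 0.0, 1.0]]
[-3.10600391e+00 -4.58001288e-01  3.91969897e-04] [ 0.19473547 -0.64597786  0.40349203] 0.9962721954153629 0.1
```

View pics/top0.png

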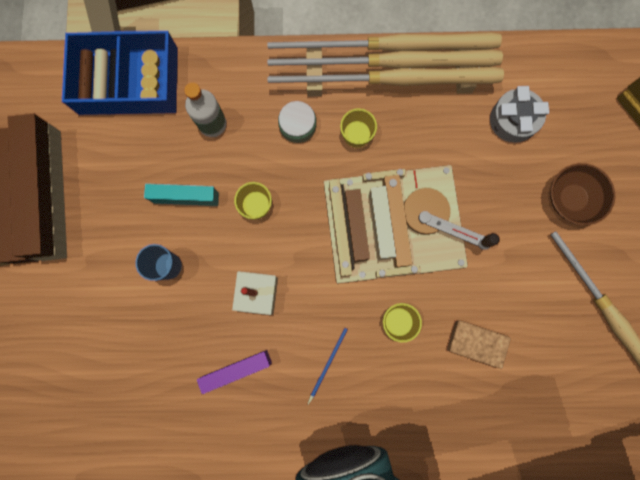

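View pics/side0.png

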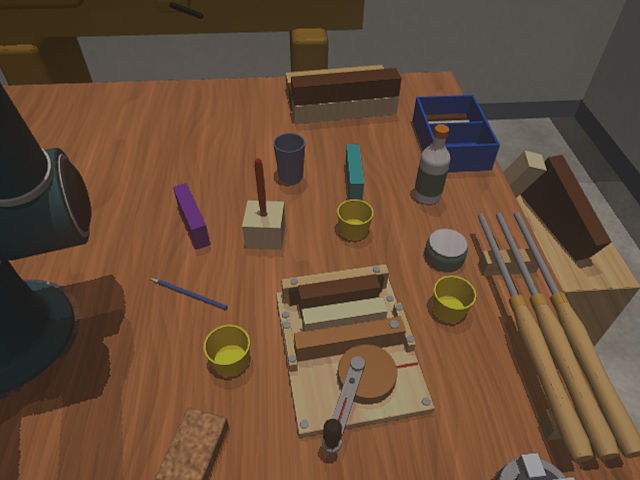

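The top view (up is +x, left is +y) shows these things:
- **Brush:** handle top at (246,291), in the stand at (255,293).
- **Glue pot candidates:** (253,202), (358,127) and (402,323). The leftmost (+y), (253,202), is the one meant.
- **Rinse cup:** (156,263). The blue tray at (120,72) is not it.
- **Half_a:** dark, at (357,226). The purple (234,372) and turquoise (180,194) bars are decoys.
- **Knob:** (490,240).

```bash
cat > m.py <<'E'
from h import *
T=np.load('top0.npy',allow_pickle=True).item(); S=np.load('side0.npy',allow_pickle=True).item()
def blobs(c,lo,hi,box,amin=30,n=3):
    h=cv2.cvtColor(c['pixels'],cv2.COLOR_RGB2HSV); x0,y0,x1,y1=box
    m=np.zeros(h.shape[:2],np.uint8); m[y0:y1,x0:x1]=cv2.inRange(h,lo,hi)[y0:y1,x0:x1]
    cs=sorted(cv2.findContours(m,cv2.RETR_EXTERNAL,cv2.CHAIN_APPROX_NONE)[0],key=cv2.contourArea)[::-1]
    return [k for k in cs if cv2.contourArea(k)>amin][:n]
E
python3 - <<'E'
from m import *
def show(name,cs,c,z):
    for k in cs:
        e=cv2.minAreaRect(cv2.convexHull(k)); (u,v),r=cv2.minEnclosingCircle(k)
        print(name,np.round(e[0],1),np.round(e[1],1),round(e[2],1),'circ',round(u,1),round(v,1),round(r,1),onz(c,*e[0],z).round(4))
show('pot',blobs(T,(22,120,60),(35,255,255),(220,170,290,235)),T,.05)
show('cup',blobs(T,(95,60,30),(125,255,255),(125,235,195,295)),T,.092)
show('red',blobs(T,(0,150,30),(9,255,255),(225,270,280,320),8),T,.18)
show('stand',blobs(T,(15,20,120),(40,140,255),(222,262,285,325)),T,.06)
show('halfb',blobs(T,(25,10,110),(60,90,255),(365,180,398,265)),T,.074)
show('knob',blobs(T,(0,0,0),(180,255,55),(475,225,510,255)),T,.1)
show('red side',blobs(S,(0,150,30),(9,255,255),(240,140,285,225),8),S,.18)
show('knob side',blobs(S,(0,0,0),(180,255,50),(315,410,350,450)),S,.1)
show('cup side',blobs(S,(95,30,30),(135,255,255),(265,125,312,190)),S,.05)
save(T,'jig.png',(220,160,510,320),2.7)
E
```

```text
pot [252.5 200.5] [37. 37.] 90.0 circ 252.6 200.1 18.9 [0.5973 0.1977 0.05  ]
cup [154.5 262. ] [34. 37.] 90.0 circ 154.6 262.9 18.7 [0.4805 0.3658 0.092 ]
red [248.5 291.1] [13.4  5.2] 8.1 circ 248.5 291.0 6.8 [0.4243 0.1866 0.18  ]
stand [253.4 292.6] [39.9 40.8] 7.1 circ 253.4 292.9 27.4 [0.4253 0.1942 0.06  ]
halfb [381.  219.4] [76.9 20.6] 78.7 circ 380.5 219.5 38.9 [ 0.5539 -0.0387  0.074 ]
knob [489.5 240.3] [10.1 16.7] 66.8 circ 490.0 241.5 8.4 [ 0.5099 -0.2235  0.1   ]
red side [260.3 185. ] [54.7  8. ] 83.7 circ 260.5 185.0 27.4 [0.429  0.1354 0.18  ]
knob side [331.5 433. ] [28. 17.] 90.0 circ 331.5 433.0 14.2 [ 0.5102 -0.241   0.1   ]
cup side [289. 143.] [18. 30.] 90.0 circ 289.0 143.5 15.4 [0.481  0.4217 0.05  ]
```

View pics/jig.png

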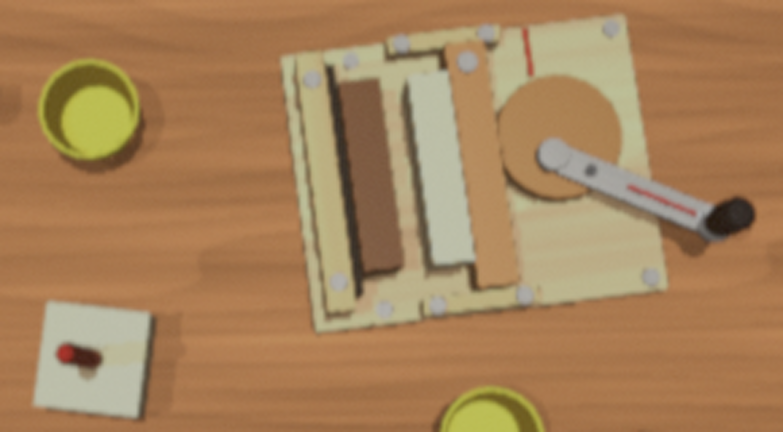

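The crop shows the leftmost pot at (253,201) px, the brush top at (244.5,291) and the open joint with its centre line from (365.6,189) to (375,259). The lever pivot is at (425,217) and the knob top at (491,240).

```bash
cat >> h.py <<'E'
def go(g,yaw=None):
    "g: wanted grasp point (world), prints tool-frame shift in mm and turn"
    s=bot.read_state(); from scipy.spatial.transform import Rotation as R
    M=R.from_rotvec(s['tcp_rot']).as_matrix(); gp=np.array(s['tool_pos'])+M[:,2]*.155
    y=np.arctan2(M[1,0],M[0,0]); print('t',round(s['time'],2),'grasp',gp.round(4),'yaw',round(y,3),'F',np.round(s['wrist_force'],1),'w',round(s['width'],3),'z',M[:,2].round(3))
    if g is not None: print(' shift',(M.T@(np.array(g)-gp)*1000).round(1), 'turn(about tool z)',None if yaw is None else round(-(yaw-y),3))
E
python3 - <<'E'
from m import *
cr=lambda x,y:(220+x/2.7,160+y/2.7)
P=lambda x,y,z:onz(T,*cr(x,y),z)
for n,a in dict(Atop=(379,80,.074),Abot=(402,267,.074),Btop=(408,78,.074),Bbot=(435,266,.074),pivot=(553,155,.054),stripe1=(526,30,.018),stripe2=(531,74,.018),b1=(283,57,.018),b2=(318,332,.018),b3=(665,288,.018),b4=(624,15,.018),brushtop=(66,353,.188),pot=(90,110,.05)).items(): print(n,P(*a).round(4))
k=P(733,214,.1);print('knob',k)
for n,p in dict(brushtop=P(66,353,.188),knob=k,pot=P(90,110,.05),cup=onz(T,155,262.5,.092),piv=P(553,155,.054)).items(): print(n,np.round(proj(S,p),1))
go([.45,-.3,.25],.14)
E
```

```text
Atop [ 0.6095 -0.0027  0.074 ]
Abot [ 0.4825 -0.0149  0.074 ]
Btop [ 0.6105 -0.0223  0.074 ]
Bbot [ 0.4828 -0.0368  0.074 ]
pivot [ 0.5597 -0.1218  0.054 ]
stripe1 [ 0.6569 -0.1132  0.018 ]
stripe2 [ 0.6246 -0.1155  0.018 ]
b1 [0.6399 0.0615 0.018 ]
b2 [0.4426 0.04   0.018 ]
b3 [ 0.4702 -0.2031  0.018 ]
b4 [ 0.6667 -0.1837  0.018 ]
brushtop [0.4247 0.1918 0.188 ]
pot [0.5968 0.1962 0.05  ]
knob [ 0.51162441 -0.22710105  0.1       ]
brushtop [257.4 159.3]
knob [331.6 421.8]
pot [354.4 211.9]
cup [288.6 142.9]
piv [356.6 362. ]
t 0.1 grasp [ 0.1947 -0.6457  0.2485] yaw 0.293 F [ 0.6 -0.2  0.6] w 0.996 z [-0.001  0.002 -1.   ]
 shift [ 344.3 -257.3   -1. ] turn(about tool z) 0.153
```

drive_tool --increments '[{"delta_pos":[31,-23.4,0],"turn":0,"jaw":1},{"delta_pos":[31,-23.4,0],"turn":0,"jaw":1},{"delta_pos":[31,-23.4,0],"turn":0,"jaw":1},{"delta_pos":[31,-23.4,0],"turn":0,"jaw":1},{"delta_pos":[31,-23.4,0],"turn":0,"jaw":1},{"delta_pos":[31,-23.4,0],"turn":0,"jaw":1},{"delta_pos":[31,-23.4,0],"turn":0,"jaw":1},{"delta_pos":[31,-23.4,0],"turn":0,"jaw":1}]' --grip_force 40

```text
time: 0.77
tool_pos: [0.3788, -0.3936, 0.4042]
tcp_rot: [-3.107, -0.458, 0.0]
wrist_force: [0.2, -0.6, 1.5]
width: 1.003
grip_force: 0.0
```

drive_tool --increments '[{"delta_pos":[31,-23.4,0],"turn":0,"jaw":1},{"delta_pos":[31,-23.4,0],"turn":0,"jaw":1},{"delta_pos":[31,-23.4,0],"turn":0.097,"jaw":1},{"delta_pos":[0,0,0],"turn":0.097,"jaw":1},{"delta_pos":[2,-38,0],"turn":0,"jaw":1},{"delta_pos":[2,-38,0],"turn":0,"jaw":1},{"delta_pos":[2,-38,0],"turn":0,"jaw":1},{"delta_pos":[2,-38,0],"turn":0,"jaw":1}]'

```text
time: 1.43
tool_pos: [0.4394, -0.1478, 0.4041]
tcp_rot: [-3.137, -0.154, 0.001]
wrist_force: [0.3, 0.5, -0.7]
width: 1.005
grip_force: 0.0
```

drive_tool --increments '[{"delta_pos":[2,-38,0],"turn":0,"jaw":1},{"delta_pos":[2,-38,0],"turn":0,"jaw":1},{"delta_pos":[2,-38,0],"turn":0,"jaw":1},{"delta_pos":[2,-38,0],"turn":0,"jaw":1},{"delta_pos":[2,-38,0],"turn":0,"jaw":1},{"delta_pos":[2,-38,0],"turn":0,"jaw":1},{"delta_pos":[0,0,0],"turn":0,"jaw":1}]'

```text
time: 2.02
tool_pos: [0.4284, 0.0839, 0.4045]
tcp_rot: [-3.134, -0.165, 0.0]
wrist_force: [-0.3, 0.5, 0.1]
width: 1.001
grip_force: 0.0
```

```bash
python3 -c "
from h import *
go([.425,.1925,.15],.10)"
```

```text
t 2.02 grasp [0.4283 0.0844 0.2495] yaw 0.105 F [-0.3  0.5  0.1] w 1.001 z [-0.     0.003 -1.   ]
 shift [   8.  -107.5   99.9] turn(about tool z) 0.005
```

drive_tool --increments '[{"delta_pos":[2.7,-36,0],"turn":0,"jaw":1},{"delta_pos":[2.7,-36,0],"turn":0,"jaw":1},{"delta_pos":[2.6,-35.5,0],"turn":0,"jaw":1},{"delta_pos":[0,0,20],"turn":0,"jaw":1},{"delta_pos":[0,0,25],"turn":0,"jaw":1},{"delta_pos":[0,0,25],"turn":0,"jaw":1},{"delta_pos":[0,0,20],"turn":0,"jaw":1},{"delta_pos":[0,0,10],"turn":0,"jaw":1}]'

```text
time: 2.68
tool_pos: [0.4254, 0.1858, 0.3014]
tcp_rot: [3.136, 0.156, -0.008]
wrist_force: [-0.4, -0.7, -0.2]
width: 0.995
grip_force: 0.0
```

```bash
python3 -c "
from h import *
go([.425,.1925,.15],.10)
c=cam('side'); save(c,'s1.png',(200,100,400,250),2); t=cam('top'); save(t,'t1.png',(150,200,350,350),2)
import cv2
a=cv2.imread('pics/s1.png'); b=cv2.imread('pics/t1.png'); cv2.imwrite('pics/c1.png',cv2.hconcat([a,b]))"
```

```text
t 2.68 grasp [0.4246 0.1855 0.1464] yaw 0.099 F [-0.4 -0.7 -0.2] w 0.995 z [-0.005 -0.002 -1.   ]
 shift [ 1.1 -7.  -3.7] turn(about tool z) -0.001
```

View pics/c1.png

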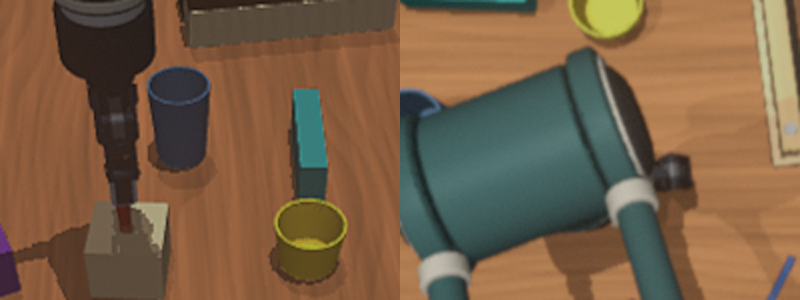

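The combined picture shows the brush handle (123,215 in the left crop) in line below the fingers in the side view. I'll correct by 7 mm, close and lift.

drive_tool --increments '[{"delta_pos":[0.5,-7,-2],"turn":0,"jaw":1},{"delta_pos":[0,0,0],"turn":0,"jaw":1},{"delta_pos":[0,0,0],"turn":0,"jaw":-1},{"delta_pos":[0,0,0],"turn":0,"jaw":-1},{"delta_pos":[0,0,0],"turn":0,"jaw":-1},{"delta_pos":[0,0,0],"turn":0,"jaw":-1},{"delta_pos":[0,0,0],"turn":0,"jaw":-1},{"delta_pos":[0,0,0],"turn":0,"jaw":-1}]'

```text
time: 3.45
tool_pos: [0.4266, 0.1935, 0.3068]
tcp_rot: [-3.138, -0.155, -0.0]
wrist_force: [-0.7, 0.3, 1.4]
width: 0.148
grip_force: 41.7
```

drive_tool --increments '[{"delta_pos":[0,0,0],"turn":0,"jaw":-1},{"delta_pos":[0,0,0],"turn":0,"jaw":-1},{"delta_pos":[0,0,0],"turn":0,"jaw":-1},{"delta_pos":[0,0,0],"turn":0,"jaw":-1}]'

```text
time: 3.78
tool_pos: [0.4267, 0.1935, 0.3068]
tcp_rot: [3.138, 0.155, 0.0]
wrist_force: [-0.4, 0.2, 1.9]
width: 0.149
grip_force: 38.9
```

```bash
python3 -c "
from h import *
go([.425,.1925,.15],.10); print(bot.read_state()['grip_force'])"
```

```text
t 3.78 grasp [0.4267 0.1935 0.1518] yaw 0.099 F [-0.4  0.2  1.9] w 0.149 z [ 0. -0. -1.]
 shift [-1.8  0.8  1.8] turn(about tool z) -0.001
38.885321002453566
```

drive_tool --increments '[{"delta_pos":[0,0,-10],"turn":0,"jaw":-1},{"delta_pos":[0,0,-25],"turn":0,"jaw":-1},{"delta_pos":[0,0,-30],"turn":0,"jaw":-1},{"delta_pos":[0,0,-15],"turn":0,"jaw":-1},{"delta_pos":[25,2,0],"turn":0,"jaw":-1},{"delta_pos":[35,3,0],"turn":0,"jaw":-1},{"delta_pos":[40,3,0],"turn":0,"jaw":-1},{"delta_pos":[40,3,0],"turn":0,"jaw":-1}]'

```text
time: 4.45
tool_pos: [0.5681, 0.1964, 0.3878]
tcp_rot: [-3.137, -0.156, -0.001]
wrist_force: [-0.3, 0.8, 1.0]
width: 0.151
grip_force: 39.1
```

drive_tool --increments '[{"delta_pos":[20,2,0],"turn":0,"jaw":-1},{"delta_pos":[10,0.5,0],"turn":0,"jaw":-1},{"delta_pos":[0,0,0],"turn":0,"jaw":-1},{"delta_pos":[0,0,0],"turn":0,"jaw":-1}]'

```text
time: 4.78
tool_pos: [0.5966, 0.1968, 0.3864]
tcp_rot: [3.138, 0.155, -0.003]
wrist_force: [0.4, -0.9, -0.4]
width: 0.147
grip_force: 39.1
```

```bash
python3 -c "
from h import *
go([.597,.197,.152],.10)
c=cam('side'); save(c,'s2.png',(280,60,480,260),3); print('pred tip px',proj(c,[.597,.197,.092]))"
```

```text
t 4.78 grasp [0.5963 0.1967 0.2314] yaw 0.099 F [ 0.4 -0.9 -0.4] w 0.147 z [-0.002 -0.    -1.   ]
 shift [ 0.9 -0.2 79.4] turn(about tool z) -0.001
pred tip px (np.float64(355.7512840415036), np.float64(195.16745538971406))
```

View pics/s2.png

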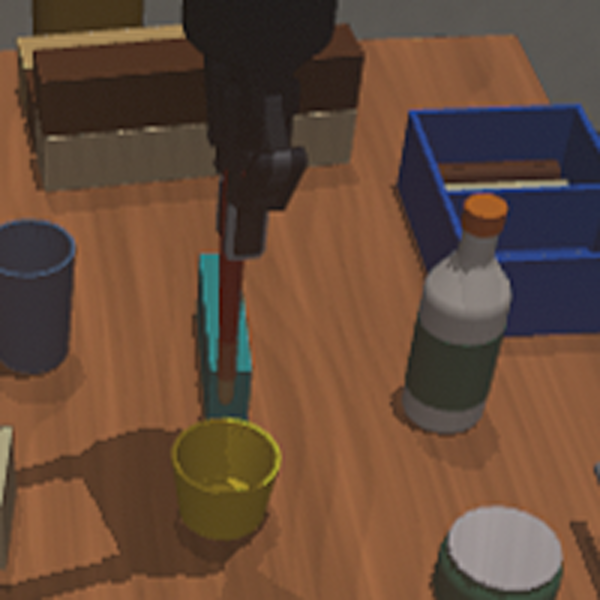

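The tip sits at about (355,194) px and the prediction was (356,195), so the brush hangs straight over the pot. Next I dip it, then carry it over the joint.

drive_tool --increments '[{"delta_pos":[0,0,20],"turn":0,"jaw":-1},{"delta_pos":[0,0,30],"turn":0,"jaw":-1},{"delta_pos":[0,0,20],"turn":0,"jaw":-1},{"delta_pos":[0,0,7],"turn":0,"jaw":-1},{"delta_pos":[0,0,0],"turn":0,"jaw":-1},{"delta_pos":[0,0,0],"turn":0,"jaw":-1},{"delta_pos":[0,0,0],"turn":0,"jaw":-1},{"delta_pos":[0,0,0],"turn":0,"jaw":-1}]'

```text
time: 5.5
tool_pos: [0.5977, 0.1971, 0.3121]
tcp_rot: [-3.137, -0.155, -0.006]
wrist_force: [0.5, -0.5, -0.2]
width: 0.152
grip_force: 39.1
```

```bash
python3 -c "
from h import *
go([.597,.197,.152],.10)"
```

```text
t 5.5 grasp [0.5983 0.1973 0.1571] yaw 0.099 F [ 0.5 -0.5 -0.2] w 0.152 z [ 0.004  0.001 -1.   ]
 shift [-1.3  0.2  5.1] turn(about tool z) -0.001
```

drive_tool --increments '[{"delta_pos":[0,0,-20],"turn":0,"jaw":-1},{"delta_pos":[0,0,-35],"turn":0,"jaw":-1},{"delta_pos":[0,0,-30],"turn":0,"jaw":-1},{"delta_pos":[0,0,0],"turn":0,"jaw":-1},{"delta_pos":[-12,35,0],"turn":0,"jaw":-1},{"delta_pos":[-12,35,0],"turn":0,"jaw":-1},{"delta_pos":[-12,35,0],"turn":0,"jaw":-1},{"delta_pos":[-12,35,0],"turn":0,"jaw":-1}]'

```text
time: 6.17
tool_pos: [0.5629, 0.0517, 0.3963]
tcp_rot: [3.138, 0.157, 0.005]
wrist_force: [-0.5, -0.0, 0.3]
width: 0.152
grip_force: 39.1
```

drive_tool --increments '[{"delta_pos":[-12,35,0],"turn":0,"jaw":-1},{"delta_pos":[-12,34,0],"turn":0,"jaw":-1},{"delta_pos":[0,0,0],"turn":0,"jaw":-1},{"delta_pos":[0,0,0],"turn":0,"jaw":-1}]'

```text
time: 6.5
tool_pos: [0.5459, -0.02, 0.3962]
tcp_rot: [3.138, 0.149, 0.004]
wrist_force: [1.0, -0.4, -0.0]
width: 0.151
grip_force: 39.2
```

```bash
python3 -c "
from h import *
go([.546,-.019,.20],.10)
c=cam('side'); save(c,'s3.png',(240,180,440,330),4)
for p in ([.546,-.019,.102],[.546,-.019,.074]): print(proj(c,p))"
```

```text
t 6.5 grasp [ 0.5464 -0.02    0.2412] yaw 0.095 F [ 1.  -0.4 -0. ] w 0.151 z [ 0.003 -0.    -1.   ]
 shift [-0.4 -1.1 41.2] turn(about tool z) -0.005
(np.float64(341.0588883479306), np.float64(286.68988241144086))
(np.float64(340.3586564619189), np.float64(297.57776877352336))
```

View pics/s3.png

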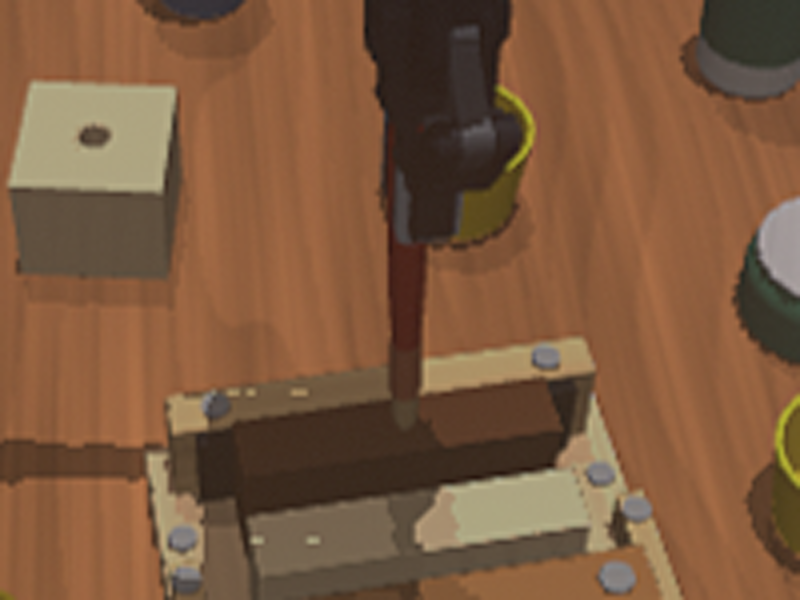

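The tip is at (341,287) px, about 3 cm above the halves' tops. The joint's edges are at rows 293 and 305 in that column, so it is centred within 1–2 mm. I'll go down into the joint.

drive_tool --increments '[{"delta_pos":[0,0,15],"turn":0,"jaw":-1},{"delta_pos":[0,0,15],"turn":0,"jaw":-1},{"delta_pos":[0,0,15],"turn":0,"jaw":-1},{"delta_pos":[0,0,10],"turn":0,"jaw":-1},{"delta_pos":[0,0,0],"turn":0,"jaw":-1},{"delta_pos":[0,0,0],"turn":0,"jaw":-1}]'

```text
time: 7.05
tool_pos: [0.5462, -0.0173, 0.3394]
tcp_rot: [-3.137, -0.157, 0.002]
wrist_force: [0.1, -0.5, 0.1]
width: 0.148
grip_force: 39.2
```

```bash
python3 -c "
from h import *
go([.546,-.0145,.185],.10)"
```

```text
t 7.05 grasp [ 0.546  -0.0173  0.1844] yaw 0.1 F [ 0.1 -0.5  0.1] w 0.148 z [-0.001  0.    -1.   ]
 shift [ 0.3 -2.8 -0.6] turn(about tool z) 0.0
```

drive_tool --increments '[{"delta_pos":[0,-2,0],"turn":0,"jaw":-1},{"delta_pos":[0,-2,0],"turn":0,"jaw":-1},{"delta_pos":[0,0,0],"turn":0,"jaw":-1},{"delta_pos":[0,0,0],"turn":0,"jaw":-1}]'

```text
time: 7.38
tool_pos: [0.5461, -0.0142, 0.3408]
tcp_rot: [3.137, 0.156, 0.003]
wrist_force: [0.5, -1.1, 0.8]
width: 0.148
grip_force: 39.3
```

drive_tool --increments '[{"delta_pos":[0,-2,0],"turn":0,"jaw":-1},{"delta_pos":[0,0,0],"turn":0,"jaw":-1},{"delta_pos":[0,0,0],"turn":0,"jaw":-1}]'

```text
time: 7.63
tool_pos: [0.5458, -0.0127, 0.3404]
tcp_rot: [3.136, 0.155, 0.002]
wrist_force: [0.6, -3.8, 2.5]
width: 0.153
grip_force: 39.8
```

```bash
python3 -c "
from h import *
go([.546,-.0145,.185],.10);print(bot.read_state()['torque'])"
```

```text
t 7.63 grasp [ 0.5461 -0.0129  0.1854] yaw 0.099 F [ 0.6 -3.8  2.5] w 0.153 z [ 0.002 -0.001 -1.   ]
 shift [-0.2  1.6  0.4] turn(about tool z) -0.001
[-0.92622237 -0.17099245  0.0093923 ]
```

The face is touched: Fy = -3.8 N with the tip at about z = 48 mm. Now I back off, lift and carry it to the cup.

drive_tool --increments '[{"delta_pos":[0,5,0],"turn":0,"jaw":-1},{"delta_pos":[0,2,-10],"turn":0,"jaw":-1},{"delta_pos":[0,0,-25],"turn":0,"jaw":-1},{"delta_pos":[0,0,-30],"turn":0,"jaw":-1},{"delta_pos":[0,0,-20],"turn":0,"jaw":-1},{"delta_pos":[-2.7,-39,0],"turn":0,"jaw":-1},{"delta_pos":[-2.7,-39,0],"turn":0,"jaw":-1},{"delta_pos":[-2.7,-39,0],"turn":0,"jaw":-1}]'

```text
time: 8.3
tool_pos: [0.5263, 0.0971, 0.426]
tcp_rot: [-3.136, -0.151, -0.002]
wrist_force: [0.6, 0.2, -0.4]
width: 0.146
grip_force: 39.2
```

drive_tool --increments '[{"delta_pos":[-2.7,-39,0],"turn":0,"jaw":-1},{"delta_pos":[-2.7,-39,0],"turn":0,"jaw":-1},{"delta_pos":[-2.7,-39,0],"turn":0,"jaw":-1},{"delta_pos":[-2.7,-39,0],"turn":0,"jaw":-1},{"delta_pos":[-2.7,-39,0],"turn":0,"jaw":-1},{"delta_pos":[-2.7,-39,0],"turn":0,"jaw":-1},{"delta_pos":[-2.7,-35,0],"turn":0,"jaw":-1},{"delta_pos":[0,0,0],"turn":0,"jaw":-1}]'

```text
time: 8.97
tool_pos: [0.4794, 0.3675, 0.4249]
tcp_rot: [-3.133, -0.162, 0.003]
wrist_force: [-0.0, 0.1, -0.3]
width: 0.153
grip_force: 39.3
```

```bash
python3 -c "
from h import *
go([.480,.3655,.149],.10)
c=cam('side'); save(c,'s4.png',(220,60,370,200),4)
print(proj(c,[.480,.3655,.13]))"
```

```text
t 8.97 grasp [0.4791 0.3681 0.2699] yaw 0.103 F [-0.   0.1 -0.3] w 0.153 z [-0.002  0.004 -1.   ]
 shift [  0.8   3.2 120.8] turn(about tool z) 0.003
(np.float64(288.06929156502764), np.float64(127.07139256687971))
```

View pics/s4.png

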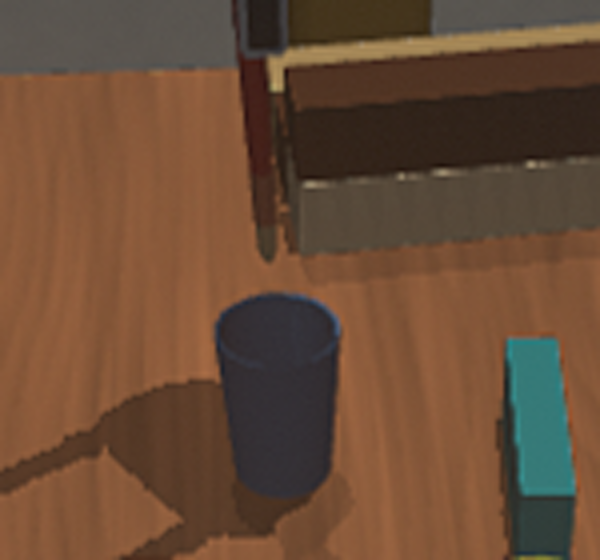

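The tip is at (287,125) px, centred over the cup rim at (289,142) to within 2–3 mm. I'll lower it and release.

drive_tool --increments '[{"delta_pos":[3,2,20],"turn":0,"jaw":-1},{"delta_pos":[0,0,30],"turn":0,"jaw":-1},{"delta_pos":[0,0,30],"turn":0,"jaw":-1},{"delta_pos":[0,0,25],"turn":0,"jaw":-1},{"delta_pos":[0,0,11],"turn":0,"jaw":-1},{"delta_pos":[0,0,0],"turn":0,"jaw":-1},{"delta_pos":[0,0,0],"turn":0,"jaw":-1}]'

```text
time: 9.6
tool_pos: [0.4847, 0.3599, 0.3089]
tcp_rot: [3.137, 0.154, -0.001]
wrist_force: [0.2, -0.1, 0.3]
width: 0.149
grip_force: 39.3
```

```bash
python3 -c "
from h import *
go([.480,.3655,.149],.10)"
```

```text
t 9.6 grasp [0.4845 0.3598 0.1539] yaw 0.098 F [ 0.2 -0.1  0.3] w 0.149 z [-0.001 -0.    -1.   ]
 shift [-4.  -6.1  4.9] turn(about tool z) -0.002
```

drive_tool --increments '[{"delta_pos":[-3,-5,3],"turn":0,"jaw":-1},{"delta_pos":[0,0,0],"turn":0,"jaw":-1},{"delta_pos":[0,0,0],"turn":0,"jaw":1},{"delta_pos":[0,0,0],"turn":0,"jaw":1},{"delta_pos":[0,0,0],"turn":0,"jaw":1},{"delta_pos":[0,0,0],"turn":0,"jaw":1},{"delta_pos":[0,0,0],"turn":0,"jaw":1},{"delta_pos":[0,0,0],"turn":0,"jaw":1}]'

```text
time: 10.27
tool_pos: [0.4809, 0.3652, 0.3058]
tcp_rot: [-3.138, -0.155, -0.0]
wrist_force: [0.5, -0.4, -0.4]
width: 0.977
grip_force: 0.0
```

drive_tool --increments '[{"delta_pos":[0,0,-10],"turn":0,"jaw":1},{"delta_pos":[0,0,-20],"turn":0,"jaw":1},{"delta_pos":[0,0,-25],"turn":0,"jaw":1},{"delta_pos":[0,0,-25],"turn":0,"jaw":1},{"delta_pos":[0,0,-25],"turn":0,"jaw":1},{"delta_pos":[0,0,-15],"turn":0,"jaw":1},{"delta_pos":[0,0,0],"turn":0,"jaw":1},{"delta_pos":[0,0,0],"turn":0,"jaw":1}]'

```text
time: 10.93
tool_pos: [0.4811, 0.3653, 0.4273]
tcp_rot: [-3.136, -0.155, -0.004]
wrist_force: [0.0, 0.7, -0.9]
width: 0.999
grip_force: 0.0
```

```bash
python3 -c "
from h import *
go([.45,-.1,.25],.10)
c=cam('side'); save(c,'s5.png',(220,60,370,200),4)"
```

```text
t 10.93 grasp [0.4815 0.3656 0.2723] yaw 0.099 F [ 0.   0.7 -0.9] w 0.999 z [ 0.003  0.002 -1.   ]
 shift [-77.3 460.3  21.4] turn(about tool z) -0.001
```

View pics/s5.png

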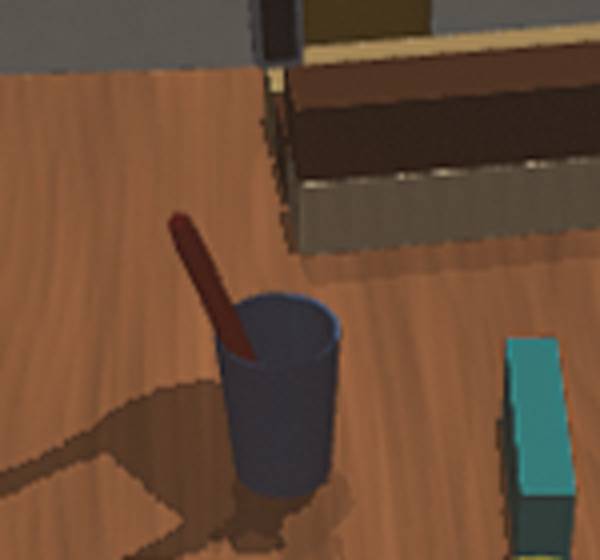

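The brush leans in the cup, released, with its handle top at (180,217) in the crop. Next is the knob.

drive_tool --increments '[{"delta_pos":[-2,37.2,0],"turn":0,"jaw":1},{"delta_pos":[-2,37.2,0],"turn":0,"jaw":1},{"delta_pos":[-2,37.2,0],"turn":0,"jaw":1},{"delta_pos":[-2,37.2,0],"turn":0,"jaw":1},{"delta_pos":[-2,37.2,0],"turn":0,"jaw":1},{"delta_pos":[-2,37.2,0],"turn":0,"jaw":1},{"delta_pos":[-2,37.2,0],"turn":0,"jaw":1},{"delta_pos":[-2,37.2,0],"turn":0,"jaw":1}]'

```text
time: 11.65
tool_pos: [0.4934, 0.0657, 0.4233]
tcp_rot: [3.138, 0.156, -0.006]
wrist_force: [0.1, -0.7, -0.2]
width: 0.999
grip_force: 0.0
```

drive_tool --increments '[{"delta_pos":[-2,37.2,0],"turn":0,"jaw":1},{"delta_pos":[-2,37.2,0],"turn":0,"jaw":1},{"delta_pos":[-2,37.2,0],"turn":0,"jaw":1},{"delta_pos":[-2,37.2,0],"turn":0,"jaw":1},{"delta_pos":[-2,37.2,0],"turn":0,"jaw":1},{"delta_pos":[-2,37.2,0],"turn":0,"jaw":1},{"delta_pos":[-2,37.2,0],"turn":0,"jaw":1},{"delta_pos":[-2,37.2,0],"turn":0,"jaw":1}]'

```text
time: 12.32
tool_pos: [0.5069, -0.2319, 0.4232]
tcp_rot: [-3.136, -0.155, 0.005]
wrist_force: [1.6, 0.2, 0.3]
width: 0.998
grip_force: 0.0
```

drive_tool --increments '[{"delta_pos":[0,0,0],"turn":-0.116,"jaw":1},{"delta_pos":[0,0,0],"turn":-0.116,"jaw":1},{"delta_pos":[0,0,0],"turn":-0.116,"jaw":1},{"delta_pos":[0,0,0],"turn":-0.116,"jaw":1},{"delta_pos":[0,0,0],"turn":-0.116,"jaw":1},{"delta_pos":[0,0,0],"turn":-0.116,"jaw":1},{"delta_pos":[0,0,0],"turn":-0.116,"jaw":1},{"delta_pos":[0,0,0],"turn":-0.116,"jaw":1}]'

```text
time: 12.98
tool_pos: [0.5072, -0.23, 0.423]
tcp_rot: [-2.729, -1.549, 0.004]
wrist_force: [-0.4, 1.0, -0.4]
width: 1.002
grip_force: 0.0
```

drive_tool --increments '[{"delta_pos":[0,0,0],"turn":-0.116,"jaw":1},{"delta_pos":[0,0,0],"turn":0,"jaw":1},{"delta_pos":[0,0,0],"turn":0,"jaw":1}]'

```text
time: 13.23
tool_pos: [0.5074, -0.23, 0.4237]
tcp_rot: [-2.643, -1.693, 0.003]
wrist_force: [-0.4, 0.2, 0.0]
width: 1.002
grip_force: 0.0
```

```bash
python3 -c "
from h import *
go([.511,-.230,.083],1.145)
print(bot.read_state()['q'])"
```

```text
t 13.23 grasp [ 0.5069 -0.2298  0.2687] yaw 1.14 F [-0.4  0.2  0. ] w 1.002 z [-0.003  0.002 -1.   ]
 shift [  1.5   4.5 185.7] turn(about tool z) -0.005
[-4.70389536e-01  3.06018398e-02  1.83447423e+00  2.66105630e-05
  1.27994883e+00 -3.91926649e-02]
```

drive_tool --increments '[{"delta_pos":[1.5,4.5,20],"turn":0,"jaw":1},{"delta_pos":[0,0,35],"turn":0,"jaw":1},{"delta_pos":[0,0,35],"turn":0,"jaw":1},{"delta_pos":[0,0,35],"turn":0,"jaw":1},{"delta_pos":[0,0,25],"turn":0,"jaw":1},{"delta_pos":[0,0,20],"turn":0,"jaw":1},{"delta_pos":[0,0,12],"turn":0,"jaw":1},{"delta_pos":[0,0,0],"turn":0,"jaw":1}]'

```text
time: 13.9
tool_pos: [0.5107, -0.2299, 0.2398]
tcp_rot: [-2.639, -1.693, 0.006]
wrist_force: [-1.2, 0.1, -0.4]
width: 0.994
grip_force: 0.0
```

```bash
python3 -c "
from h import *
go([.511,-.230,.083],1.145)
c=cam('top'); save(c,'t6.png',(400,150,560,290),4); print(proj(c,[.511,-.23,.1]))"
```

```text
t 13.9 grasp [ 0.5097 -0.2294  0.0848] yaw 1.141 F [-1.2  0.1 -0.4] w 0.994 z [-0.007  0.003 -1.   ]
 shift [-0.   1.4  1.8] turn(about tool z) -0.004
(np.float64(493.17192068385384), np.float64(239.5906604613564))
```

View pics/t6.png

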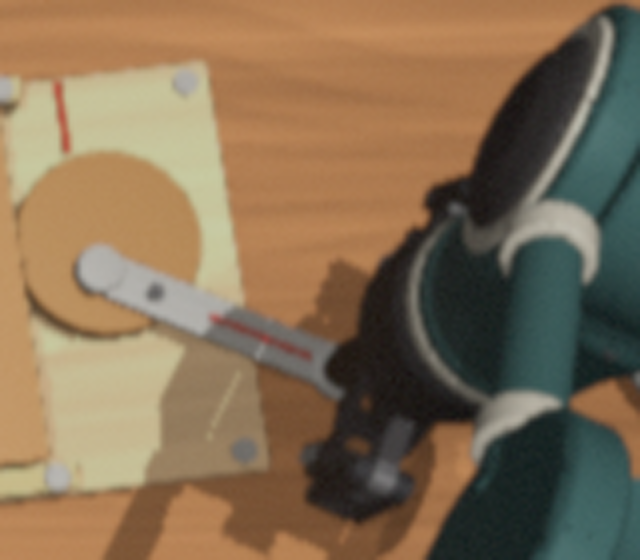

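The gripper straddles the knob, with the lever bar running into it at about (484,245) px. Now I close.

drive_tool --increments '[{"delta_pos":[0,1,2],"turn":0,"jaw":-1},{"delta_pos":[0,0,0],"turn":0,"jaw":-1},{"delta_pos":[0,0,0],"turn":0,"jaw":-1},{"delta_pos":[0,0,0],"turn":0,"jaw":-1},{"delta_pos":[0,0,0],"turn":0,"jaw":-1},{"delta_pos":[0,0,0],"turn":0,"jaw":-1},{"delta_pos":[0,0,0],"turn":0,"jaw":-1},{"delta_pos":[0,0,0],"turn":0,"jaw":-1}]' --grip_force 60

```text
time: 14.62
tool_pos: [0.5136, -0.2313, 0.243]
tcp_rot: [2.642, 1.698, 0.001]
wrist_force: [-1.7, 1.2, 5.5]
width: 0.251
grip_force: 58.7
```

```bash
python3 -c "
from h import *
go([.5102,-.2318,.083],1.145); s=bot.read_state(); print(s['grip_force'],s['torque'])"
```

```text
t 14.62 grasp [ 0.5137 -0.2314  0.088 ] yaw 1.143 F [-1.7  1.2  5.5] w 0.251 z [ 0.001 -0.    -1.   ]
 shift [-1.8 -3.   5. ] turn(about tool z) -0.002
58.679917277768254 [ 0.17775655  0.3579022  -0.01172461]
```

drive_tool --increments '[{"delta_pos":[0.6,12,0],"turn":-0.1,"jaw":-1},{"delta_pos":[0.6,12,0],"turn":-0.1,"jaw":-1},{"delta_pos":[0.6,12,0],"turn":-0.1,"jaw":-1},{"delta_pos":[0.6,12,0],"turn":-0.1,"jaw":-1},{"delta_pos":[0,0,0],"turn":0,"jaw":-1}]'

```text
time: 15.03
tool_pos: [0.5613, -0.2415, 0.2429]
tcp_rot: [-2.247, -2.194, -0.002]
wrist_force: [-3.8, 4.2, 10.2]
width: 0.259
grip_force: 60.3
```

```bash
cat > k.py <<'E'
from h import *
go([.56+.12*np.cos(.0985),-.1225+.12*np.sin(.0985),.083],.0985)
s=bot.read_state(); from scipy.spatial.transform import Rotation as R
M=R.from_rotvec(s['tcp_rot']).as_matrix(); g=np.array(s['tool_pos'])+M[:,2]*.155-[.56,-.1225,0]
print('r',np.hypot(g[0],g[1]),'cam',np.arctan2(g[1],g[0])-.0985+2.094,'tool angle cam', np.arctan2(M[1,0],M[0,0])%(2*np.pi)-np.pi-.0985+2.094,s['grip_force'],s['q'][5])
E
python3 k.py
```

```text
t 15.03 grasp [ 0.5613 -0.2413  0.0879] yaw 1.547 F [-3.8  4.2 10.2] w 0.259 z [ 0.     0.001 -1.   ]
 shift [133.4 115.    5.1] turn(about tool z) 1.449
r 0.11882935200351587 cam 0.435564377006074 tool angle cam 0.4009184575809954 60.26449845638126 -0.4245070840972166
```

drive_tool --increments '[{"delta_pos":[0.6,12,-2],"turn":-0.1,"jaw":-1},{"delta_pos":[0.6,12,-1],"turn":-0.1,"jaw":-1},{"delta_pos":[0.6,12,0],"turn":-0.1,"jaw":-1},{"delta_pos":[0.6,12,0],"turn":-0.1,"jaw":-1},{"delta_pos":[0.6,12,0],"turn":-0.1,"jaw":-1},{"delta_pos":[0.6,12,0],"turn":-0.1,"jaw":-1},{"delta_pos":[0,0,0],"turn":0,"jaw":-1}]'

```text
time: 15.62
tool_pos: [0.6283, -0.2215, 0.2431]
tcp_rot: [-1.499, -2.756, -0.0]
wrist_force: [-4.0, 1.2, -2.2]
width: 0.259
grip_force: 60.2
```

```bash
python3 k.py
```

```text
t 15.62 grasp [ 0.6277 -0.2212  0.0881] yaw 2.145 F [-4.   1.2 -2.2] w 0.259 z [-0.004  0.002 -1.   ]
 shift [ 64.6 103.5   5.2] turn(about tool z) 2.047
r 0.1196556404210837 cam 1.0261313875138716 tool angle cam 0.9992739619904452 60.219462141394615 -0.9514225279906107
```

drive_tool --increments '[{"delta_pos":[0.6,12,0],"turn":-0.1,"jaw":-1},{"delta_pos":[0.6,12,0],"turn":-0.1,"jaw":-1},{"delta_pos":[0.6,12,0],"turn":-0.1,"jaw":-1},{"delta_pos":[0.6,12,0],"turn":-0.1,"jaw":-1},{"delta_pos":[0.6,12,0],"turn":-0.1,"jaw":-1},{"delta_pos":[0.6,12,0],"turn":-0.1,"jaw":-1},{"delta_pos":[0,0,0],"turn":0,"jaw":-1}]'

```text
time: 16.2
tool_pos: [0.672, -0.1687, 0.2431]
tcp_rot: [-0.618, -3.073, 0.004]
wrist_force: [-6.6, -4.2, -1.7]
width: 0.257
grip_force: 60.3
```

```bash
python3 k.py
```

```text
t 16.2 grasp [ 0.6709 -0.1689  0.0881] yaw 2.745 F [-6.6 -4.2 -1.7] w 0.257 z [-0.007 -0.001 -1.   ]
 shift [14.6 57.   5. ] turn(about tool z) 2.646
r 0.12018308187186547 cam 1.5991109885152657 tool angle cam 1.5984073561206684 60.3187245153822 -1.4531796451603187
```

drive_tool --increments '[{"delta_pos":[0.6,12,0],"turn":-0.1,"jaw":-1},{"delta_pos":[0.6,12,0],"turn":-0.1,"jaw":-1},{"delta_pos":[0.6,12,0],"turn":-0.1,"jaw":-1},{"delta_pos":[0.6,12,0],"turn":-0.1,"jaw":-1},{"delta_pos":[0.6,12,0],"turn":-0.1,"jaw":-1},{"delta_pos":[0,0,0],"turn":0,"jaw":-1},{"delta_pos":[0,0,0],"turn":0,"jaw":-1},{"delta_pos":[0,0,0],"turn":0,"jaw":-1}]'

```text
time: 16.87
tool_pos: [0.6809, -0.1109, 0.2432]
tcp_rot: [0.155, -3.133, 0.003]
wrist_force: [-3.9, -4.2, -3.7]
width: 0.257
grip_force: 60.0
```

```bash
python3 k.py; python3 -c "
from h import *
c=cam('side'); a=c['pixels'][100:400,220:460,::-1]; t=cam('top'); b=t['pixels'][130:330,130:470,::-1]
cv2.imwrite('pics/c7.png',cv2.hconcat([cv2.resize(a,(400,500)),cv2.resize(b,(400,500))]) if 0 else cv2.resize(a,None,fx=2,fy=2)); cv2.imwrite('pics/t7.png',cv2.resize(b,None,fx=2.2,fy=2.2))"
```

```text
t 16.87 grasp [ 0.6802 -0.1112  0.0882] yaw -3.043 F [-3.9 -4.2 -3.7] w 0.257 z [-0.005 -0.002 -1.   ]
 shift [0.7 0.6 5.2] turn(about tool z) -3.141
r 0.12069212628257545 cam 2.0889832928609753 tool angle cam 2.094187046384139 60.01446079462767 -1.8645849029710793
```

View pics/c7.png

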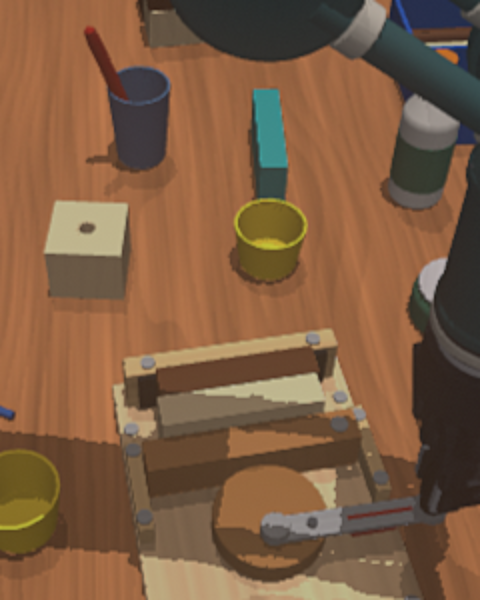

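The view shows the joint shut at about (240,375) in the crop and the lever along +x, held. The brush stands in the cup, and the pot and cup are upright. I'll let it settle briefly, then hand it in.

drive_tool --increments '[{"delta_pos":[0,0,0],"turn":0,"jaw":-1},{"delta_pos":[0,0,0],"turn":0,"jaw":-1},{"delta_pos":[0,0,0],"turn":0,"jaw":-1},{"delta_pos":[0,0,0],"turn":0,"jaw":-1},{"delta_pos":[0,0,0],"turn":0,"jaw":-1},{"delta_pos":[0,0,0],"turn":0,"jaw":-1}]'

```text
time: 17.47
tool_pos: [0.6809, -0.111, 0.2432]
tcp_rot: [0.154, -3.133, 0.002]
wrist_force: [-3.4, -4.0, -4.1]
width: 0.258
grip_force: 60.0
```

```bash
python3 k.py; python3 -c "
from h import *
print(bot.finish_job())"
```

```text
t 17.47 grasp [ 0.6802 -0.1113  0.0882] yaw -3.043 F [-3.4 -4.  -4.1] w 0.258 z [-0.005 -0.002 -1.   ]
 shift [0.7 0.7 5.2] turn(about tool z) -3.142
r 0.12068880804099288 cam 2.088595604919454 tool angle cam 2.0939458154287 60.011694082058966 -1.8647136598553142
the job is handed in; nothing more can be done
None
```

I handed the job in at about 17.5 s with every step carried out; no verdict came back: the brush was dipped, dabbed on the dark half's glue face and left leaning in the rinse cup, and the gripper is holding the knob at about 2.09 rad, with the joint looking shut in the last picture (its pressing force I could not measure).

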